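Change the filter and show the frosted glass plate label up

ROBOT

A 6-joint arm with a two-finger parallel gripper is mounted at the origin on a cart in front of the work surface, level with it; the furniture and walls round the work are solid. World frame = base frame: x ahead of the robot, y to its left, z up, the work surface at z = 0. Lengths are in mm, angles in rad, forces in N, time in s.
With the tool pointing down it reaches from about 300 to 775 mm from the base axis. Payload 14.6 kg.
Tool frame: the origin (TCP) lies between the finger pads; the fingertips stand 19 mm ahead of it and the grasp point (between the pads) is the TCP; z points along the fingers, y is the direction in which the jaws open and shut (so a half turn about z gives the same grasp; the last joint's range is limited). The gripper opens to 94 mm and grips with 3 to 60 N. Pads are 16 mm wide; open, the fingers measure 119 mm over their backs; the gripper's body (75 mm by 177 mm) begins 78 mm behind the grasp point.
Start: joints at [1.235, 0.3, 1.521, -0, 1.321, -0.067], TCP at [146.064, 530.24, 224.446] pointing down, gripper open.
Joint ranges: [-3.03, 3.03], [-0.79, 2.21], [0.23, 2.52], [-1.04, 4.18], [0, 3.07], [-2.55, 2.55]. Speed limits (rad/s): [2.22, 2.22, 2.57, 3.14, 3.14, 3.14].

INTERFACE

Orientations are given as a unit quaternion [w, x, y, z].
In Python, from workcell import ctrl, cams, workorder, nets gives the robot as it stands.
- The arm moves only by the tool move_arm, never from a script. Its argument "steps" is a list of rows, each a list of 6 numbers: the shift along the tool's x, y, z in mm, then the turn, a rotation vector about the tool's x, y, z in degrees. A call has 1 to 20 rows; each row shifts and turns the commanded pose from where the row before left it, along the tool's axes as they then stand; what a row does not reach is not made up. A row lasts 1/8 s, in which the tool goes at most 62.5 mm and 10.7 degrees, less where a joint would pass 70% of its speed; a pose out of reach is approached as far as the arm can. A call is refused whole if a number of a shift passes 62.5 or a number of a turn 10.7, either way. A call with a gripper value outside its range is refused whole. "grip" is the finger opening in mm, from 0 to 94, set as the call begins (left out, the last holds). The fingers move at their own pace and stop on an object; "force" is the grip in N (left out, the last holds). Time passes only in rows, so rows that do not move let the fingers close. It gives the time, the measured TCP pose, the force and the opening at its end, in the units of the state.
- ctrl.get_obs(): the state, without advancing time (a new reading comes with each control period).
- cams.snapshot(name): name is "scene" or "side" or "wrist"; returns the picture (420x560x3 uint8, red, green, blue); there is no depth.
- cams.camera_model(name): a dict with "fov_y" (degrees; the focal length in pixels is half the picture's height over the tangent of half this angle, whatever the lens; pixels are square), "cx", "cy" (the principal point, pixels), "eye" and "attitude" of the camera in the world; the wrist camera has in their place "tool_from_camera" (4x4, takes a point from camera to tool coordinates, whose origin is the TCP and whose axes are the flange's). Camera axes: x right, y down, z forward; pixel columns grow to the right and rows downward; lengths in mm; the calibration is good to about 2 mm. A picture is of the moment at which its call begins: read the wrist's pose just before it. camera_model takes no time and is no camera call.
- workorder.finish_job(): hands the job in, once; it reports no verdict.
Trained networks look in the newest picture that a camera, given by its name, has taken for a name from the list of things; names that differ only in an ending like _2 or _b are one class to them, and where a whole thing is asked for, a point or a joint stands for the part that bears it (a point fixed in the world has none). Each returns a list of dicts, best first, with "confidence" (0 to 1); they miss things now and then, are a little off and sometimes report something else, mostly with a low value. They report only what shows in the picture. A call takes as long as a camera call. They do not tell look-alikes from the thing itself.
- nets.boxes_of(camera, target): "xy" ([column, row] in pixels, amid what is visible of it).
- nets.outline_of(camera, target): "region" (420x560 bool, what is visible of it) and "xy" ([column, row] in pixels, amid what is visible of it).
The state is a dict: "time_s": time; "joint_positions": joint angles; "joint_vel": joint speeds; "tau": joint torques, N m; "tool_pos": TCP position; "tcp_rot": TCP orientation; "wrist_force": force on the tool from outside, world axes, zero at the start; "moment": the same for the moment, N m; "finger_gap": finger opening in mm.
Only numpy, scipy, OpenCV 4.12 (cv2) and the standard library are available. Lean on these libraries where they do the work, as an engineer would, in place of code of your own. Each camera call takes 0.05 s, during which the arm holds its last target.

TASK

Change over the plates at the light pad: take the amber filter plate out of the light pad's holder, set it upright all the way down in its own amber-tagged stand (not the blue one) and let go of it. Then take the frosted glass plate from the white-tagged stand, gripping only its clear part and never touching the frosted end (the end with the small corner notch), and show it to the overhead camera: frosted end over the middle of the light pad, about 15 cm above it, label side turned up (tilting it back by 45 degrees or more, up to flat, is enough). Finish while still holding it there, still; leave the other things on the bench where they are.

Things in the scene. Friction and masses are not known exactly. Their poses are not given: they have to be found in the camera images.
- amber_mid (a point): Centre of the amber see-through filter plate, 8 mm thick (its x), 90 mm long (its y), 60 mm high (its z), 95 g, loose. It stands on its long edge in the light pad's holder; centre 30 mm above the slot floor. Either way round is fine in its stand.
- pad_slot (a point): Middle of the slot floor of the dark holder in the middle of the light pad, 16 mm above the bench. The slot runs along its y axis, is 14 mm wide (for the 8 mm plates), with a mouth flared to 23 mm, open at both ends (a plate may lean a little in it). Holder: foot 44 mm (x) by 70 mm (y); walls 66 mm long, their tops 24 mm above the slot floor; over the flared walls it is 31 mm wide in x. 
- view_spot (a point): Middle of the light pad's top: a flat pad with grey rim and white face, 120 mm (x) by 150 mm (y), 10 mm thick, fixed; this point is 10 mm above the bench.
- amber_stand_slot (a point): Middle of the slot floor, 6 mm above the bench, of the dark stand with amber strips on its foot, fixed, empty at the start. The slot runs along its y axis, is 14 mm wide (for the 8 mm plates), with a mouth flared to 23 mm, open at both ends (a plate may lean a little in it). Holder: foot 44 mm (x) by 70 mm (y); walls 66 mm long, their tops 24 mm above the slot floor; over the flared walls it is 31 mm wide in x. 
- blue_stand_slot (a point): The same point of the like stand with blue strips, empty; stays empty. It and the amber stand may change places.
- white_stand_slot (a point): The same point of the like stand with white strips, which holds the glass plate; it may be turned any way.
- glass_mid (a point): Centre of the loose glass plate, 8 mm thick (x), 90 mm long (y), 60 mm high (z), 98 g, standing on its long edge in the white-tagged stand, centre 30 mm above the slot floor. Clear bluish glass from y = -45 to +15 mm, to be gripped across the 8 mm; frosted white from y = +15 to +45 mm.
- frost_mid (a point): Centre of the plate's frosted end, 30 mm along +y from the plate's centre; axes as glass_mid. A 9 mm square notch is cut in this end's upper corner. The label (cream, red band, dark bars) is on its +x face only: looking at the label as the plate stands, the notch is at the upper right.
- frosted_end: The frosted end as a part of the glass plate (not to be touched); origin at the middle of the plate's lower edge, axes as glass_mid.
- glass_plate: The whole glass plate with its frosted end; origin at the middle of its lower edge, axes as glass_mid.
- amber_plate: The whole amber plate; origin at the middle of its lower edge, axes as amber_mid.
- heatsink: Bystander, loose: finned aluminium heat sink, 40x40x18 mm. Origin at its underside.
- capacitor: Bystander, loose: black capacitor can standing upright, 18 mm across, 32 mm high. Origin at its underside.
- usb: Bystander, loose: black USB stick lying flat, 18x52x9 mm. Origin at its underside.
- small_driver: Bystander, loose: small yellow and black screwdriver lying along its y, 19x120x18 mm. Origin at its underside.
There are look-alikes about, which are no part of the job. What is shaped like the amber_plate but purple is not meant.

How it is judged (in metres and radians):
On the way, in this order (a step that is already met when the one before it is completed fails the run):
1. the amber plate stands released, fully down in the amber-tagged stand (horizontal distance between amber_mid and amber_stand_slot below 0.02 m and z of amber_mid in the frame of amber_stand_slot between 0.024 and 0.034 m and angle between amber_mid's own z axis and vertical below 0.4 rad and angle between the x axis of amber_mid and the x axis of amber_stand_slot, either way round below 0.3 rad and contact force between the fingers and amber_plate below 0.1 N and linear speed of amber_plate below 0.03 m/s), for 0.2 s.
2. the glass plate is lifted clear of its stand in the fingers (contact force between the fingers and glass_plate above 0.5 N and z of glass_mid in the frame of white_stand_slot above 0.06 m), for 0.2 s.
At the end, for the whole second after the job is handed in: Glass plate held still by its clear part, frosted end's centre within 40 mm of the pad's middle, 100-210 mm above its top, label within 0.95 rad of straight up. Amber plate released in amber stand, within 20 mm of its middle, centre 24-34 mm over the floor, upright to 0.4 rad, along slot to 0.3 (horizontal distance between amber_mid and amber_stand_slot below 0.02 m and z of amber_mid in the frame of amber_stand_slot between 0.024 and 0.034 m and angle between amber_mid's own z axis and vertical below 0.4 rad and angle between the x axis of amber_mid and the x axis of amber_stand_slot, either way round below 0.3 rad and contact force between the fingers and amber_plate below 0.1 N and contact force between the fingers and glass_plate above 0.5 N and contact force between the fingers and frosted_end below 0.1 N and horizontal distance between frost_mid and view_spot below 0.04 m and z of frost_mid in the frame of view_spot between 0.1 and 0.21 m and angle between frost_mid's own x axis and vertical below 0.95 rad and linear speed of glass_plate below 0.03 m/s and angular speed of glass_plate below 0.3 rad/s); the arm keeps its last pose, push and grip.
It fails at once if the fingers touch the frosted end (contact force between the fingers and frosted_end above 0.5 N).
It fails at once if the heatsink is moved by more than 20 mm (distance of heatsink from where it was at the start of the episode above 0.02 m).
It fails at once if the capacitor is moved by more than 20 mm (distance of capacitor from where it was at the start of the episode above 0.02 m).
It fails at once if the usb is moved by more than 20 mm (distance of usb from where it was at the start of the episode above 0.02 m).
It fails at once if the small driver is moved by more than 20 mm (distance of small_driver from where it was at the start of the episode above 0.02 m).
It also fails if it takes over 51 s, if anything falls off the work surface, if the arm or the gripper's body presses on something with over 40 N, if the wrist force passes 120 N, or if a joint passes its speed limit or range.

## Working session

There is one attempt and no reset: what is moved stays moved. The work goes in short steps, Python scripts to look and compute and a tool call to move; the robot and the scene stay as the last step left them, time stands still between calls to the robot, and variables do not carry over. Pictures are saved under pics/ and viewed, and the job is handed in when it is done.

Besides the shell and the picture viewer there is one more tool, called by a JSON object that holds its "api" and its "payload". move_arm: Moves the arm, as the interface text tells. Its arguments: {"type":"object","properties":{"steps":{"type":"array"},"grip":{"type":"number"},"force":{"type":"number"}},"required":["steps"]}

```bash
mkdir -p pics; ls; cat > h.py <<'E'
import numpy as np, cv2
from workcell import ctrl, cams, workorder, nets
from scipy.spatial.transform import Rotation as R
def snap(c,fn):
    im=cams.snapshot(c); cv2.imwrite('pics/'+fn,cv2.cvtColor(im,cv2.COLOR_RGB2BGR)); return im
E
python3 - <<'E'
from h import *
o=ctrl.get_obs()
for k,v in o.items(): print(k,v)
for c in ['scene','side','wrist']:
    print(c,cams.camera_model(c)); snap(c,c+'0.png')
E
```

```text
pics
time_s 0.0
joint_positions [ 1.23537402e+00  3.00467447e-01  1.52157654e+00 -8.59216155e-06
  1.32066655e+00 -6.66157124e-02]
joint_vel [-0.00171931  0.00064823 -0.00058185 -0.00070171 -0.00114085  0.00015617]
tau [ 8.42985246e-04 -5.31793141e+01 -3.52760231e+01  7.09509733e-02
  2.40444025e-02 -5.14105716e-05]
tool_pos [146.00652856 530.02633847 223.89023537]
tcp_rot [-1.07524498e-04  1.33997934e-01  9.90981454e-01 -5.48516435e-04]
wrist_force [-0.48266138 -0.20435343  0.32686244]
moment [-0.03811373 -0.01753241 -0.01248049]
finger_gap 94.05167509909684
scene {'fov_y': 47.92077815188143, 'cx': 282.13726193634824, 'cy': 206.05127284920954, 'eye': array([ 145.88502973, -578.70207654,  856.15673209]), 'attitude': array([-0.34371627,  0.89613895, -0.26052783,  0.10449574])}
side {'fov_y': 44.18555227280428, 'cx': 279.86337532523305, 'cy': 214.69109596173368, 'eye': array([ 137.44989607, -950.3537051 ,  494.10375423]), 'attitude': array([-0.53954369,  0.82241225, -0.14483478,  0.10748758])}
wrist {'fov_y': 62.744244496863395, 'cx': 277.5091704031471, 'cy': 204.34297394261313, 'tool_from_camera': array([[-5.11018783e-04, -9.68487180e-01, -2.49062884e-01,
         7.11476002e+01],
       [ 9.99999734e-01, -6.24681365e-04,  3.77323371e-04,
         1.17704175e+00],
       [-5.21017791e-04, -2.49062625e-01,  9.68487242e-01,
        -1.60924771e+02],
       [ 0.00000000e+00,  0.00000000e+00,  0.00000000e+00,
         1.00000000e+00]])}
```

View pics/scene0.png

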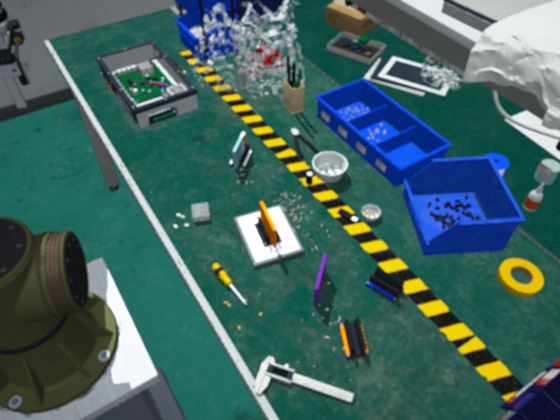

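View pics/side0.png

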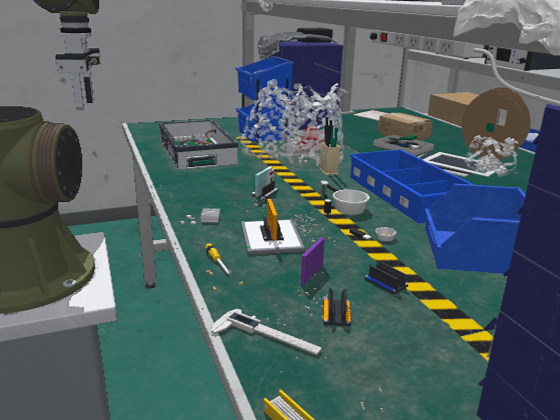

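View pics/wrist0.png

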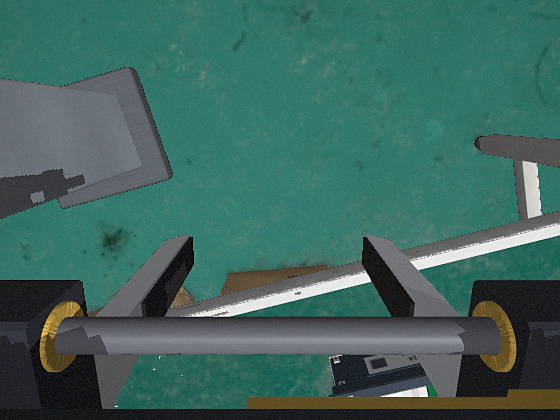

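The scene view shows the amber plate on the pad at about (268,225), the amber stand at (354,340), the blue stand at (385,285), the glass in the white stand at (241,152), and a purple look-alike at (320,278). Next I'll measure positions with the nets and plane intersection.

```bash
cat >> h.py <<'E'
def cam(c,obs=None):
    m=cams.camera_model(c); f=210/np.tan(np.radians(m['fov_y']/2))
    K=np.array([[f,0,m['cx']],[0,f,m['cy']],[0,0,1]])
    if 'eye' in m:
        q=m['attitude']; A=R.from_quat([q[1],q[2],q[3],q[0]]).as_matrix(); e=np.array(m['eye'])
    else:
        o=obs; q=o['tcp_rot']; T=R.from_quat([q[1],q[2],q[3],q[0]]).as_matrix(); t=m['tool_from_camera']
        A=T@t[:3,:3]; e=T@t[:3,3]+o['tool_pos']
    return K,A,e
def proj(C,P):
    K,A,e=C; p=(np.atleast_2d(P)-e)@A; p=p@K.T; return p[:,:2]/p[:,2:]
def onz(C,uv,z):
    K,A,e=C; uv=np.atleast_2d(np.array(uv,float)); d=np.c_[uv,np.ones(len(uv))]@np.linalg.inv(K).T@A.T
    return e+d*((z-e[2])/d[:,2])[:,None]
E
python3 - <<'E'
from h import *
C=cam('scene');S=cam('side')
hs={'amber_plate':46,'view_spot':10,'amber_stand_slot':10,'blue_stand_slot':10,'white_stand_slot':10,'glass_plate':36,'heatsink':9,'capacitor':16,'usb':5,'small_driver':9}
for n,z in hs.items():
  for c,CC in (('scene',C),('side',S)):
    for d in nets.boxes_of(c,n)[:3]:
        print(n,c,np.round(d['xy']),round(d['confidence'],2),np.round(onz(CC,d['xy'],z)[0]))
im=cv2.imread('pics/scene0.png')
a=cv2.resize(im[100:260,150:350],None,fx=4,fy=3.75,interpolation=cv2.INTER_CUBIC);cv2.imwrite('pics/za.png',cv2.resize(im[100:250,150:350],(800,600),interpolation=cv2.INTER_CUBIC))
cv2.imwrite('pics/zb.png',cv2.resize(im[240:390,230:430],(800,600),interpolation=cv2.INTER_CUBIC))
E
```

```text
amber_plate scene [268. 224.] 0.94 [491.   7.  46.]
amber_plate scene [319. 280.] 0.54 [ 500. -176.   46.]
amber_plate side [272. 216.] 0.61 [497.  19.  46.]
amber_plate side [309. 260.] 0.56 [ 493. -190.   46.]
view_spot scene [265. 236.] 0.55 [481.   6.  10.]
view_spot side [270. 238.] 0.72 [481. -14.  10.]
view_spot side [267. 192.] 0.68 [568. 254.  10.]
view_spot side [269. 175.] 0.6 [618. 377.  10.]
amber_stand_slot scene [356. 339.] 0.63 [ 498. -305.   10.]
amber_stand_slot side [330. 312.] 0.79 [ 480. -308.   10.]
blue_stand_slot scene [384. 284.] 0.97 [ 628. -238.   10.]
blue_stand_slot side [387. 279.] 0.81 [ 629. -243.   10.]
white_stand_slot scene [246. 159.] 0.76 [573. 255.  10.]
white_stand_slot side [268. 192.] 0.54 [572. 255.  10.]
glass_plate scene [240. 148.] 0.87 [568. 276.  36.]
glass_plate side [260. 176.] 0.67 [566. 311.  36.]
glass_plate side [212. 254.] 0.36 [334. -92.  36.]
glass_plate side [211. 216.] 0.15 [377.  83.  36.]
heatsink scene [200. 213.] 0.57 [386. 147.   9.]
heatsink side [210. 217.] 0.56 [387. 142.   9.]
capacitor scene [308. 179.] 0.38 [666.  99.  16.]
capacitor side [326. 208.] 0.67 [663.  91.  16.]
usb scene [239. 149.] 0.59 [580. 305.   5.]
usb scene [348. 212.] 0.53 [688. -36.   5.]
usb side [334. 314.] 0.34 [ 488. -307.    5.]
small_driver scene [222. 277.] 0.5 [347. -41.   9.]
small_driver scene [244. 159.] 0.46 [570. 257.   9.]
small_driver side [214. 255.] 0.75 [348. -50.   9.]
```

View pics/za.png

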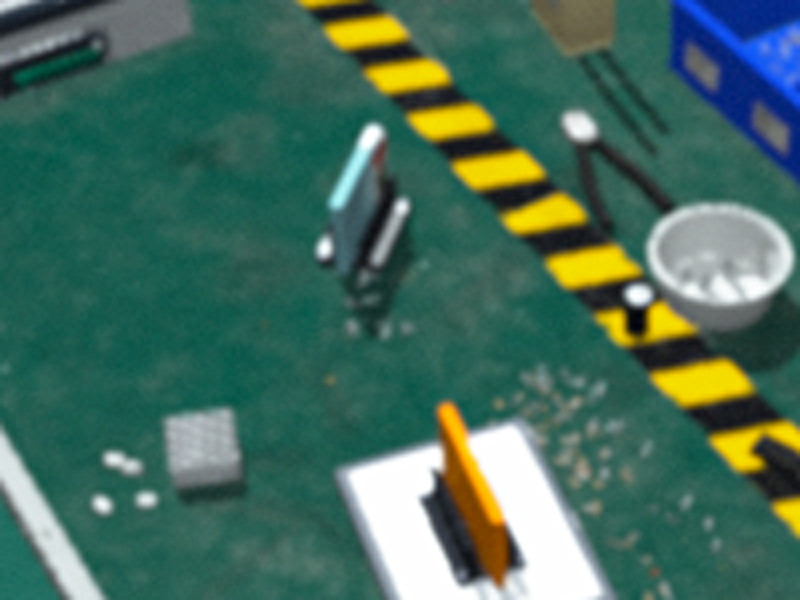

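View pics/zb.png

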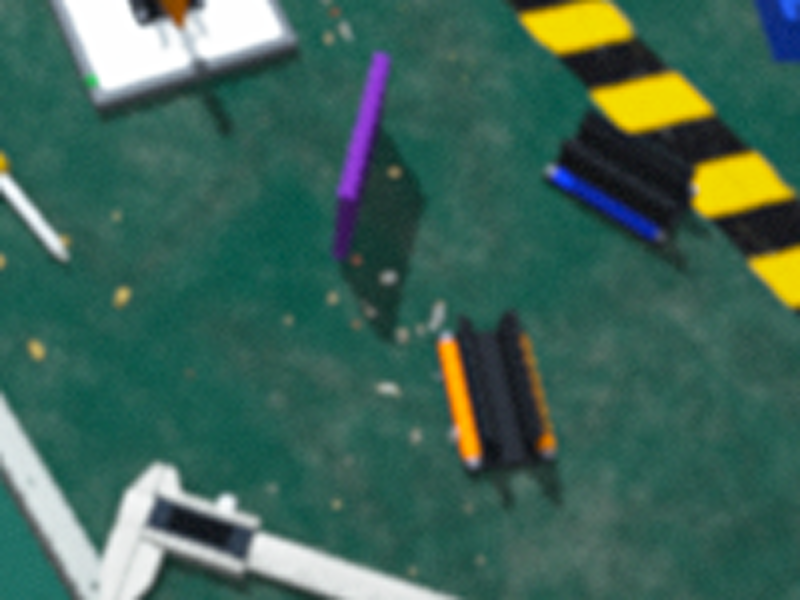

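```bash
python3 - <<'E'
from h import *
C=cam('scene')
z=lambda u,v,ox=150,oy=100:(ox+u/4,oy+v/4)
def p(n,uv,h): print(n,np.round(onz(C,uv,h),1).tolist())
p('amber top',[z(447,404),z(503,527)],76)
p('pad corners',[z(338,470),z(517,422)],10); 
p('pad corners near',[z(100,108,230,240),z(298,45,230,240)],5)
p('amber stand strip L',[z(445,338,230,240),z(472,462,230,240)],6)
p('amber stand strip R',[z(528,333,230,240),z(548,450,230,240)],6)
p('blue strip',[z(550,172,230,240),z(660,237,230,240)],6)
p('glass top',[z(337,205),z(374,130)],66)
p('white strips',[z(324,250),z(372,265),z(403,203)],6)
p('purple top',[z(382,58,230,240),z(350,190,230,240)],60)
E
```

```text
amber top [[500.6, 49.1, 76.0], [480.1, -42.8, 76.0]]
pad corners [[449.0, 91.0, 10.0], [558.8, 67.0, 10.0]]
pad corners near [[420.1, -53.4, 5.0], [535.2, -75.8, 5.0]]
amber stand strip L [[494.5, -263.7, 6.0], [466.1, -321.8, 6.0]]
amber stand strip R [[531.0, -283.6, 6.0], [500.2, -336.4, 6.0]]
blue strip [[600.4, -216.5, 6.0], [623.2, -277.4, 6.0]]
glass top [[534.3, 240.0, 66.0], [590.4, 292.2, 66.0]]
white strips [[534.9, 267.5, 6.0], [554.7, 238.0, 6.0], [602.6, 280.3, 6.0]]
purple top [[542.2, -138.5, 60.0], [481.6, -194.9, 60.0]]
```

```bash
cat >> h.py <<'E'
def quat(q): return R.from_quat([q[1],q[2],q[3],q[0]])
def Rd(xang,tilt=0):
    a=np.radians(xang); x=np.array([np.cos(a),np.sin(a),0]); z=np.array([0,0,-1.]); y=np.cross(z,x)
    return R.from_matrix(np.c_[x,y,z])*R.from_rotvec([np.radians(tilt),0,0])
def plan(p,Rt,N,p0=None,R0=None):
    o=ctrl.get_obs(); p0=o['tool_pos'] if p0 is None else np.array(p0,float); R0=quat(o['tcp_rot']) if R0 is None else R0
    w=(R0.inv()*Rt).as_rotvec(); wr=np.round(np.degrees(w)/N,1); cur=np.array(p0); Rc=R0; rows=[]
    for i in range(N):
        tgt=p0+(np.array(p)-p0)*(i+1)/N
        s=np.round(Rc.inv().apply(tgt-cur)); cur=cur+Rc.apply(s); Rc=Rc*R.from_rotvec(np.radians(wr)); rows.append(s.astype(int).tolist()+wr.tolist())
    print(rows); print('end',np.round(cur,1))
    return cur,Rc
def st():
    o=ctrl.get_obs(); x=quat(o['tcp_rot']).as_matrix(); print(round(o['time_s'],2),np.round(o['tool_pos'],1),'xang',round(np.degrees(np.arctan2(x[1,0],x[0,0])),1),'z',np.round(x[:,2],3),'gap',round(o['finger_gap'],1),'j',np.round(o['joint_positions'],2),'F',np.round(o['wrist_force'],1)); return o
E
python3 -c "
from h import *
plan([490,3,224],Rd(77.4),13)"
```

```text
[[-36, -32, 0, -0.0, -0.0, 6.7], [-40, -28, 0, -0.0, -0.0, 6.7], [-43, -22, 0, -0.0, -0.0, 6.7], [-45, -18, 0, -0.0, -0.0, 6.7], [-47, -12, 0, -0.0, -0.0, 6.7], [-48, -7, 0, -0.0, -0.0, 6.7], [-48, -1, 0, -0.0, -0.0, 6.7], [-48, 4, 0, -0.0, -0.0, 6.7], [-48, 11, 0, -0.0, -0.0, 6.7], [-46, 15, 0, -0.0, -0.0, 6.7], [-43, 21, 0, -0.0, -0.0, 6.7], [-41, 26, 0, -0.0, -0.0, 6.7], [-38, 30, 0, -0.0, -0.0, 6.7]]
end [489.7   3.  224.4]
```

{"api": "move_arm", "payload": {"steps": [[-36, -32, 0, 0, 0, 6.7], [-40, -28, 0, 0, 0, 6.7], [-43, -22, 0, 0, 0, 6.7], [-45, -18, 0, 0, 0, 6.7], [-47, -12, 0, 0, 0, 6.7], [-48, -7, 0, 0, 0, 6.7], [-48, -1, 0, 0, 0, 6.7], [-48, 4, 0, 0, 0, 6.7], [-48, 11, 0, 0, 0, 6.7], [-46, 15, 0, 0, 0, 6.7], [-43, 21, 0, 0, 0, 6.7], [-41, 26, 0, 0, 0, 6.7], [-38, 30, 0, 0, 0, 6.7], [0, 0, 0, 0, 0, 0], [0, 0, 0, 0, 0, 0]]}}

```text
time_s: 3.02
tool_pos: [489.5, 3.3, 224.3]
tcp_rot: [-0.0, 0.78, 0.626, -0.0]
wrist_force: [-0.0, 0.5, -0.5]
finger_gap: 94.1
```

```bash
python3 - <<'E'
from h import *
st(); snap('wrist','w1.png')
E
```

```text
3.02 [489.5   3.3 224.3] xang 77.5 z [-0.  0. -1.] gap 94.1 j [-0.07  0.17  1.69  0.    1.29  0.15] F [-0.   0.5 -0.5]
```

View pics/w1.png

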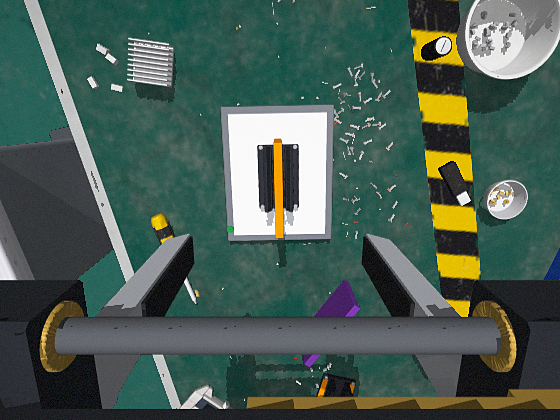

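The wrist view shows the amber plate at (279,140–238) on the pad, spanning (222–332, 105–240). I'll measure it precisely.

```bash
python3 - <<'E'
from h import *
o=ctrl.get_obs(); C=cam('wrist',o)
im=cv2.imread('pics/w1.png').astype(int); b,g,r=im[...,0],im[...,1],im[...,2]
m=((r>150)&(g>80)&(g<190)&(b<90)).astype(np.uint8); m[:, :230]=0; m[:,340:]=0; m[:120]=0;m[250:]=0
for v in range(136,244,6):
    u=np.where(m[v])[0]; print(v,(u.min(),u.max()) if len(u) else None, im[v,278])
w=((r>200)&(g>200)&(b>200)).astype(np.uint8); w[:,:215]=0;w[:,345:]=0;w[:95]=0;w[250:]=0
w=cv2.morphologyEx(w,cv2.MORPH_OPEN,np.ones((3,3)))
c=max(cv2.findContours(w,0,2)[0],key=cv2.contourArea); rc=cv2.minAreaRect(c); bx=cv2.boxPoints(rc); P=onz(C,bx,10)
print(rc,np.round(P,1),P.mean(0))
cv2.imwrite('pics/w1z.png',cv2.resize(cv2.imread('pics/w1.png')[95:250,180:380],(775,600),interpolation=cv2.INTER_NEAREST))
E
```

```text
136 None [254 252 251]
142 (np.int64(274), np.int64(281)) [  0 109 195]
148 (np.int64(273), np.int64(281)) [  0 164 249]
154 (np.int64(274), np.int64(281)) [  0 164 249]
160 (np.int64(274), np.int64(281)) [  0 158 249]
166 (np.int64(274), np.int64(281)) [  0 164 248]
172 (np.int64(274), np.int64(282)) [  0 158 249]
178 (np.int64(274), np.int64(282)) [  0 161 248]
184 (np.int64(274), np.int64(282)) [  0 162 248]
190 (np.int64(274), np.int64(282)) [  0 162 249]
196 (np.int64(275), np.int64(282)) [  0 161 249]
202 (np.int64(275), np.int64(282)) [  0 161 249]
208 (np.int64(275), np.int64(282)) [  0 167 250]
214 (np.int64(275), np.int64(282)) [  0 169 250]
220 (np.int64(275), np.int64(282)) [  0 164 249]
226 (np.int64(275), np.int64(282)) [  0 172 251]
232 (np.int64(275), np.int64(283)) [  0 163 249]
238 None [58 74 97]
((278.0579833984375, 173.39883422851562), (121.01578521728516, 98.3203353881836), 88.85424041748047) [[455.3  88.4  10. ]
 [556.8  68.   10. ]
 [535.2 -64.8  10. ]
 [424.2 -42.8  10. ]] [492.88098349  12.21391296  10.        ]
```

View pics/w1z.png

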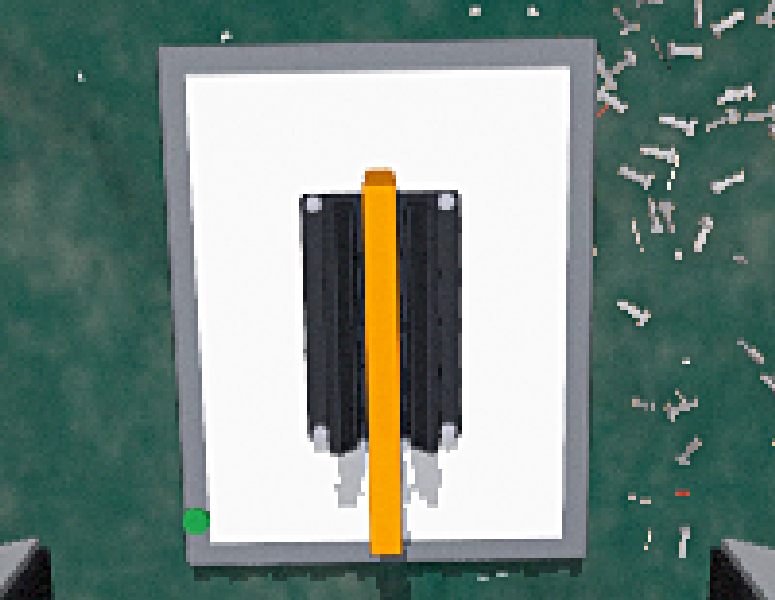

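```bash
python3 - <<'E'
from h import *
C=cam('wrist',ctrl.get_obs())
z=lambda a:np.array(a)/3.871+[180,95]
def ln(n,a,h):
    P=onz(C,z(a),h); print(n,np.round(P,1).tolist(),'mid',np.round(P.mean(0),1)); d=P[-1]-P[0]; print(np.linalg.norm(d),np.degrees(np.arctan2(-d[1],-d[0])))
ln('amber',[(379.5,185),(386.5,554)],76)
ln('padL',[(159,47),(186,562)],10)
ln('padR',[(594,40),(586,560)],10)
ln('pad',[(159,47),(594,40),(586,560),(186,562)],10)
E
```

```text
amber [[501.6, 52.4, 76.0], [484.0, -35.4, 76.0]] mid [492.8   8.5  76. ]
89.54396802163018 78.68093705306244
padL [[450.2, 96.5, 10.0], [420.3, -48.5, 10.0]] mid [435.2  24.   10. ]
148.102214490321 78.34376413971707
padR [[565.7, 72.9, 10.0], [537.1, -73.6, 10.0]] mid [ 5.514e+02 -4.000e-01  1.000e+01]
149.30839137144827 78.95528703100503
pad [[450.2, 96.5, 10.0], [565.7, 72.9, 10.0], [537.1, -73.6, 10.0], [420.3, -48.5, 10.0]] mid [493.3  11.8  10. ]
148.102214490321 78.34376413971707
```

{"api": "move_arm", "payload": {"steps": [[7, 2, 40, 0, 0, -1.1], [0, 0, 45, 0, 0, 0], [0, 0, 40, 0, 0, 0], [0, 0, 25, 0, 0, 0], [0, 0, 12, 0, 0, 0], [0, 0, 0, 0, 0, 0]], "grip": 40}}

```text
time_s: 3.82
tool_pos: [493.1, 9.9, 62.6]
tcp_rot: [-0.0, 0.774, 0.634, -0.0]
wrist_force: [-0.1, 0.4, 0.5]
finger_gap: 40.3
```

{"api": "move_arm", "payload": {"steps": [[0, 0, 0, 0, 0, 0], [0, 0, 0, 0, 0, 0], [0, 0, 0, 0, 0, 0], [0, 0, 0, 0, 0, 0]], "grip": 0, "force": 25}}

```text
time_s: 4.32
tool_pos: [493.4, 9.4, 62.8]
tcp_rot: [0.0, 0.774, 0.633, 0.0]
wrist_force: [-0.4, 0.5, 3.9]
finger_gap: 7.9
```

```bash
python3 - <<'E'
from h import *
st(); snap('wrist','w2.png')
E
```

```text
4.33 [493.4   9.4  62.8] xang 78.6 z [ 0.001 -0.    -1.   ] gap 7.9 j [-0.06  0.38  1.83  0.    0.93  0.14] F [-0.4  0.5  3.9]
```

View pics/w2.png

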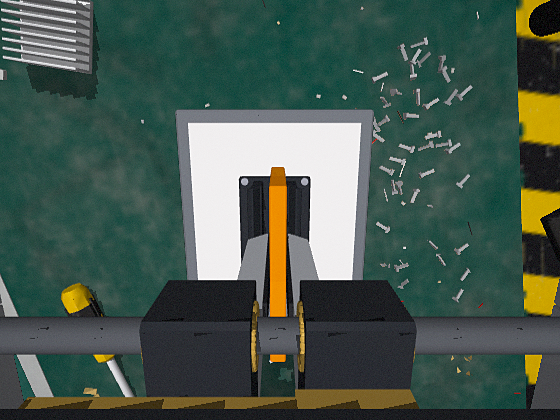

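```bash
python3 - <<'E'
from h import *
o=ctrl.get_obs(); p=o['tool_pos']; plan([449,-309,200],Rd(62),9,p0=p+[0,0,137.2])
E
```

```text
[[-36, 2, 0, 0.0, -0.0, 1.8], [-35, 3, 0, 0.0, -0.0, 1.8], [-36, 5, 0, 0.0, -0.0, 1.8], [-35, 5, 0, 0.0, -0.0, 1.8], [-35, 7, 0, 0.0, -0.0, 1.8], [-35, 8, 0, 0.0, -0.0, 1.8], [-35, 8, 0, 0.0, -0.0, 1.8], [-34, 10, 0, 0.0, -0.0, 1.8], [-34, 11, 0, 0.0, -0.0, 1.8]]
end [ 448.7 -309.1  199.9]
```

{"api": "move_arm", "payload": {"steps": [[0, 0, -17, 0, 0, 0], [0, 0, -40, 0, 0, 0], [0, 0, -45, 0, 0, 0], [0, 0, -35, 0, 0, 0], [-36, 2, 0, 0, 0, 1.8], [-35, 3, 0, 0, 0, 1.8], [-36, 5, 0, 0, 0, 1.8], [-35, 5, 0, 0, 0, 1.8], [-35, 7, 0, 0, 0, 1.8], [-35, 8, 0, 0, 0, 1.8], [-35, 8, 0, 0, 0, 1.8], [-34, 10, 0, 0, 0, 1.8], [-34, 11, 0, 0, 0, 1.8], [0, 0, 0, 0, 0, 0], [0, 0, 0, 0, 0, 0]]}}

```text
time_s: 6.25
tool_pos: [448.5, -308.5, 199.2]
tcp_rot: [-0.0, 0.855, 0.518, -0.0]
wrist_force: [0.3, 0.4, -0.8]
finger_gap: 8.1
```

```bash
python3 - <<'E'
from h import *
st(); im=snap('wrist','w3.png')
E
```

```text
6.25 [ 448.5 -308.5  199.2] xang 62.4 z [-0.  0. -1.] gap 8.1 j [-0.67  0.31  1.57  0.    1.26 -0.19] F [ 0.3  0.4 -0.8]
```

View pics/w3.png

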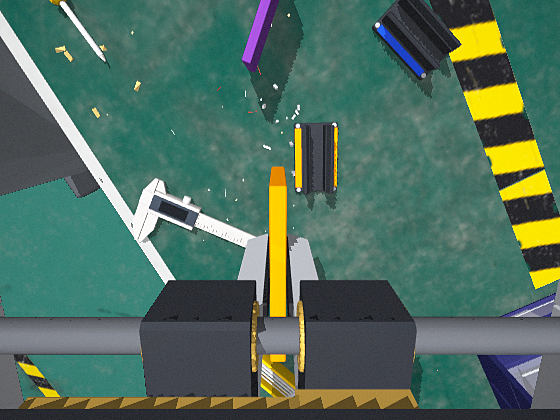

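```bash
python3 - <<'E'
from h import *
cv2.imwrite('pics/w3z.png',cv2.resize(cv2.imread('pics/w3.png')[110:210,270:370],(600,600),interpolation=cv2.INTER_NEAREST))
E
```

```text
(no output)
```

View pics/w3z.png

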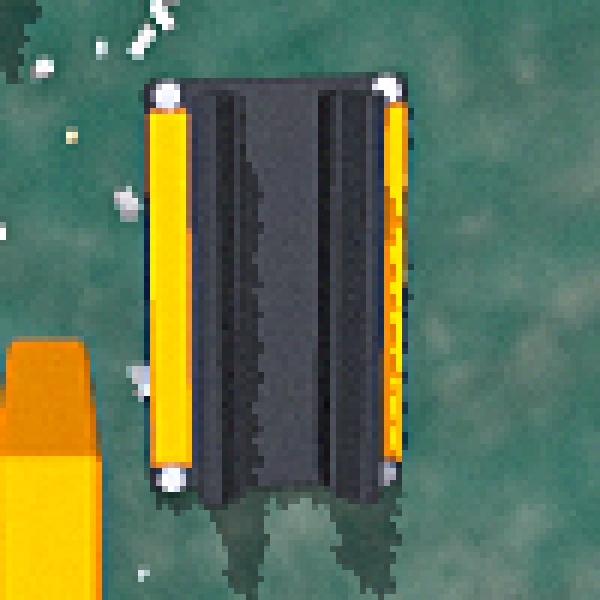

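```bash
python3 - <<'E'
from h import *
C=cam('wrist',ctrl.get_obs())
P=onz(C,np.array([(147,80),(408,73),(402,487),(151,492)])/6+[270,110],6)
print(np.round(P,1),P.mean(0)); 
for a,b in ((0,3),(1,2),(0,1),(3,2)):
    d=P[a]-P[b]; print(np.linalg.norm(d),np.degrees(np.arctan2(d[1],d[0])))
Q=onz(C,np.array([(216,92),(340,92),(370,500),(215,505)])/6+[270,110],30); print(np.round(Q,1))
# slot middle lines at wall tops: outer left, inner..; plate bottom-edge check
E
```

```text
[[ 494.9 -257.6    6. ]
 [ 534.  -276.7    6. ]
 [ 503.1 -340.2    6. ]
 [ 463.7 -320.6    6. ]] [ 498.96645795 -298.7771928     6.        ]
70.37406648546113 63.69478126663461
70.62039725665723 64.06880161474784
43.528654031692334 153.9179885919766
43.989386758655456 153.59676639621406
[[ 502.9 -263.2   30. ]
 [ 520.  -272.1   30. ]
 [ 496.2 -333.2   30. ]
 [ 473.4 -322.2   30. ]]
```

{"api": "move_arm", "payload": {"steps": [[16, 20, 0, 0, 0, -1.4], [16, 20, 0, 0, 0, 0], [0, 0, 45, 0, 0, 0], [0, 0, 35, 0, 0, 0], [0, 0, 10, 0, 0, 0], [0, 0, 0, 0, 0, 0], [0, 0, 0, 0, 0, 0]]}}

```text
time_s: 7.18
tool_pos: [499.3, -298.8, 111.1]
tcp_rot: [0.001, 0.849, 0.529, 0.0]
wrist_force: [-0.3, -0.2, -0.7]
finger_gap: 7.8
```

```bash
python3 - <<'E'
from h import *
st(); im=snap('wrist','w4.png');snap('scene','s4.png')
cv2.imwrite('pics/w4z.png',cv2.resize(cv2.imread('pics/w4.png')[130:330,180:380],(600,600),interpolation=cv2.INTER_NEAREST))
E
```

```text
7.17 [ 499.3 -298.8  111.1] xang 63.8 z [ 0.002 -0.001 -1.   ] gap 7.8 j [-0.6   0.48  1.55  0.    1.11 -0.15] F [-0.3 -0.2 -0.7]
```

View pics/w4z.png

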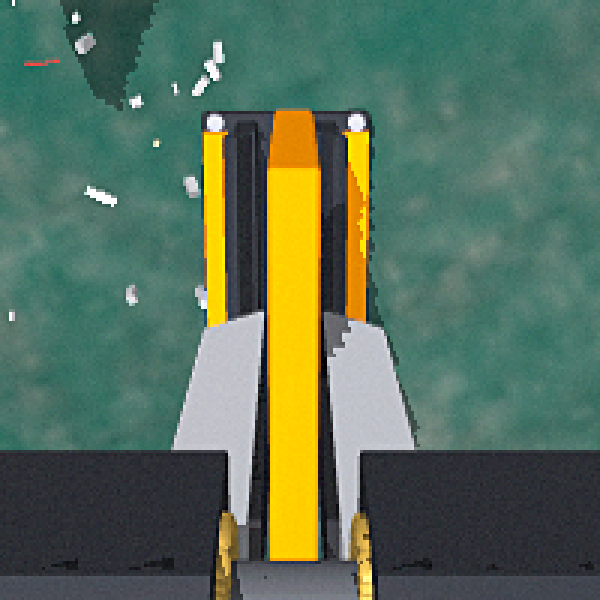

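{"api": "move_arm", "payload": {"steps": [[0, -1, 18, 0, 0, 0], [0, 0, 16, 0, 0, 0], [0, 0, 13, 0, 0, 0], [0, 0, 8, 0, 0, 0], [0, 0, 3, 0, 0, 0], [0, 0, 0, 0, 0, 0], [0, 0, 0, 0, 0, 0]]}}

```text
time_s: 8.15
tool_pos: [497.8, -298.2, 52.6]
tcp_rot: [0.0, 0.849, 0.528, -0.0]
wrist_force: [-7.3, 4.4, 14.7]
finger_gap: 7.7
```

```bash
python3 - <<'E'
from h import *
st()
E
```

```text
8.15 [ 497.8 -298.2   52.6] xang 63.8 z [-0. -0. -1.] gap 7.7 j [-0.6   0.56  1.58 -0.    1.   -0.15] F [-7.3  4.4 14.7]
```

{"api": "move_arm", "payload": {"steps": [[0, 0, 0, 0, 0, 0], [0, 0, 0, 0, 0, 0], [0, 0, 0, 0, 0, 0], [0, 0, -10, 0, 0, 0], [0, 0, -30, 0, 0, 0], [0, 0, -50, 0, 0, 0], [0, 0, -50, 0, 0, 0], [0, 0, 0, 0, 0, 0]], "grip": 40}}

```text
time_s: 9.15
tool_pos: [499.0, -298.9, 196.2]
tcp_rot: [0.003, 0.849, 0.528, 0.002]
wrist_force: [-1.0, 0.1, -1.4]
finger_gap: 40.3
```

```bash
python3 - <<'E'
from h import *
st(); im=snap('wrist','w5.png');snap('scene','s5.png')
a=cv2.resize(cv2.imread('pics/w5.png')[100:300,180:380],(400,400)); b=cv2.resize(cv2.imread('pics/s5.png')[290:390,300:400],(400,400))
cv2.imwrite('pics/5z.png',np.hstack([a,b]))
E
```

```text
9.15 [ 499.  -298.9  196.2] xang 63.8 z [ 0.006 -0.004 -1.   ] gap 40.3 j [-0.6   0.39  1.47 -0.    1.28 -0.15] F [-1.   0.1 -1.4]
```

View pics/5z.png

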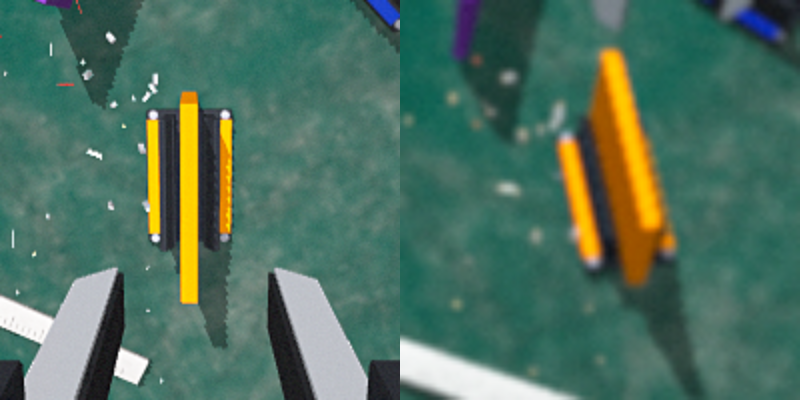

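```bash
python3 - <<'E'
from h import *
o=ctrl.get_obs();C=cam('wrist',o)
P=onz(C,[(274.5,152.5),(274.5,251.5)],66);print(P,P.mean(0),np.linalg.norm(P[0]-P[1]))
plan([555,248,224],Rd(45),15)
E
```

```text
[[ 515.68442605 -257.71556501   66.        ]
 [ 476.76933803 -336.25893324   66.        ]] [ 496.22688204 -296.98724912   66.        ] 87.6552609214809
[[34, -13, -2, 0.0, 0.0, 1.3], [34, -13, -2, 0.0, 0.0, 1.3], [34, -14, -2, 0.0, 0.0, 1.3], [34, -15, -3, 0.0, 0.0, 1.3], [33, -16, -2, 0.0, 0.0, 1.3], [32, -16, -2, 0.0, 0.0, 1.3], [33, -18, -2, 0.0, 0.0, 1.3], [32, -17, -2, 0.0, 0.0, 1.3], [31, -19, -2, 0.0, 0.0, 1.3], [31, -19, -3, 0.0, 0.0, 1.3], [31, -21, -2, 0.0, 0.0, 1.3], [30, -20, -2, 0.0, 0.0, 1.3], [30, -22, -2, 0.0, 0.0, 1.3], [29, -22, -2, 0.0, 0.0, 1.3], [28, -23, -2, 0.0, 0.0, 1.3]]
end [554.3 248.  223.6]
```

{"api": "move_arm", "payload": {"steps": [[34, -13, -2, 0, 0, 1.3], [34, -13, -2, 0, 0, 1.3], [34, -14, -2, 0, 0, 1.3], [34, -15, -3, 0, 0, 1.3], [33, -16, -2, 0, 0, 1.3], [32, -16, -2, 0, 0, 1.3], [33, -18, -2, 0, 0, 1.3], [32, -17, -2, 0, 0, 1.3], [31, -19, -2, 0, 0, 1.3], [31, -19, -3, 0, 0, 1.3], [31, -21, -2, 0, 0, 1.3], [30, -20, -2, 0, 0, 1.3], [30, -22, -2, 0, 0, 1.3], [29, -22, -2, 0, 0, 1.3], [28, -23, -2, 0, 0, 1.3], [0, 0, 0, 0, 0, 0], [0, 0, 0, 0, 0, 0]]}}

```text
time_s: 11.38
tool_pos: [554.1, 247.3, 222.4]
tcp_rot: [0.0, 0.926, 0.377, -0.001]
wrist_force: [-0.3, -0.5, 1.0]
finger_gap: 40.0
```

```bash
python3 - <<'E'
from h import *
st(); im=snap('wrist','w6.png')
E
```

```text
11.38 [554.1 247.3 222.4] xang 44.3 z [-0.002 -0.001 -1.   ] gap 40.0 j [ 0.36  0.43  1.35 -0.    1.36  1.16] F [-0.3 -0.5  1. ]
```

View pics/w6.png

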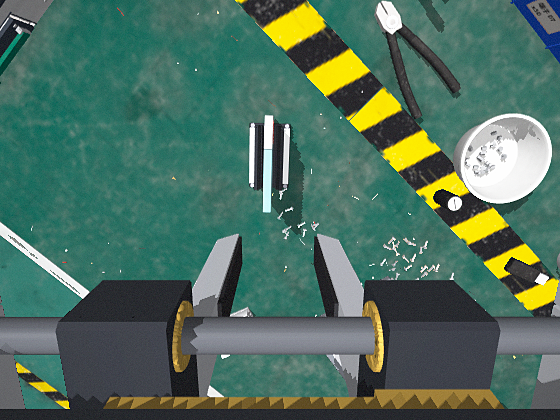

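```bash
python3 - <<'E'
from h import *
cv2.imwrite('pics/w6z.png',cv2.resize(cv2.imread('pics/w6.png')[105:225,210:330],(600,600),interpolation=cv2.INTER_NEAREST))
E
```

```text
(no output)
```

View pics/w6z.png

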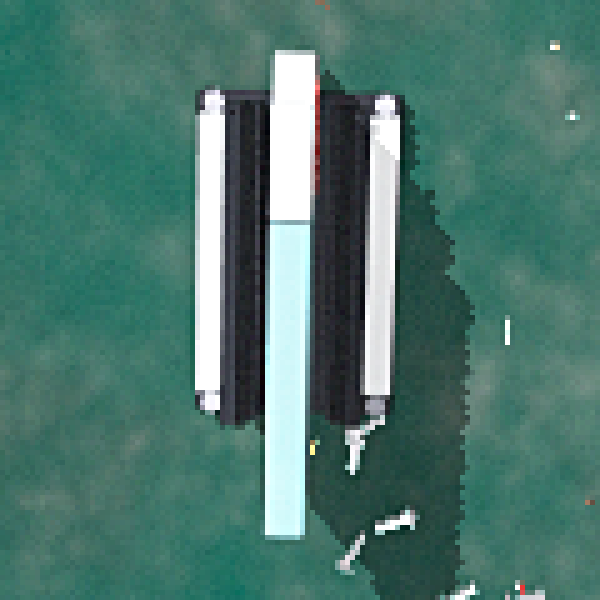

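```bash
python3 - <<'E'
from h import *
C=cam('wrist',ctrl.get_obs())
P=onz(C,np.array([(291,220),(285,537)])/5+[210,105],66); d=P[0]-P[1]; u=d/np.linalg.norm(d)
print(P,np.linalg.norm(d),np.degrees(np.arctan2(d[1],d[0])))
g=(P.mean(0)); print('clear mid (y=-15)',g,'plate mid',g+15*u)
Q=onz(C,np.array([(196,90),(402,96),(390,415),(196,412)])/5+[210,105],6);print(Q.mean(0));
for a,b in ((0,3),(1,2)):
  e=Q[a]-Q[b];print(np.linalg.norm(e),np.degrees(np.arctan2(e[1],e[0])))
E
```

```text
[[579.92788222 283.91607235  66.        ]
 [535.69456052 243.0029681   66.        ]] 60.25337209232848 42.76692782682305
clear mid (y=-15) [557.81122137 263.45952023  66.        ] plate mid [568.82305029 273.64478526  66.        ]
[569.71295579 274.84532188   6.        ]
70.10204572293986 43.06928099565253
69.54705956219412 42.57268798042198
```

{"api": "move_arm", "payload": {"steps": [[12, -9, 30, 0, 0, 1.5], [0, 0, 45, 0, 0, 0], [0, 0, 40, 0, 0, 0], [0, 0, 30, 0, 0, 0], [0, 0, 18, 0, 0, 0], [0, 0, 6, 0, 0, 0], [0, 0, 0, 0, 0, 0]]}}

```text
time_s: 12.3
tool_pos: [557.0, 262.7, 55.0]
tcp_rot: [-0.0, 0.931, 0.365, 0.0]
wrist_force: [0.3, -0.4, 0.2]
finger_gap: 40.1
```

```bash
python3 - <<'E'
from h import *
st(); im=snap('wrist','w7.png')
E
```

```text
12.3 [557.  262.7  55. ] xang 42.8 z [ 0.001  0.    -1.   ] gap 40.1 j [0.38 0.62 1.47 0.   1.05 1.21] F [ 0.3 -0.4  0.2]
```

View pics/w7.png

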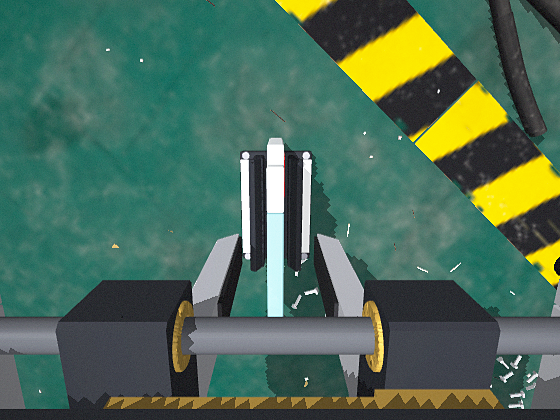

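{"api": "move_arm", "payload": {"steps": [[0, 0, 0, 0, 0, 0], [0, 0, 0, 0, 0, 0], [0, 0, 0, 0, 0, 0], [0, 0, 0, 0, 0, 0], [0, 0, -15, 0, 0, 0], [0, 0, -35, 0, 0, 0], [0, 0, -45, 0, 0, 0], [0, 0, -45, 0, 0, 0], [0, 0, -25, 0, 0, 0], [0, 0, 0, 0, 0, 0], [0, 0, 0, 0, 0, 0]], "grip": 0, "force": 35}}

```text
time_s: 13.72
tool_pos: [556.3, 262.6, 218.3]
tcp_rot: [0.0, 0.931, 0.365, -0.001]
wrist_force: [-0.2, -0.6, -1.7]
finger_gap: 7.8
```

```bash
python3 - <<'E'
from h import *
st(); snap('wrist','w8.png')
E
```

```text
13.72 [556.3 262.6 218.3] xang 42.8 z [-0.002 -0.001 -1.   ] gap 7.8 j [0.38 0.45 1.33 0.   1.36 1.21] F [-0.2 -0.6 -1.7]
```

View pics/w8.png

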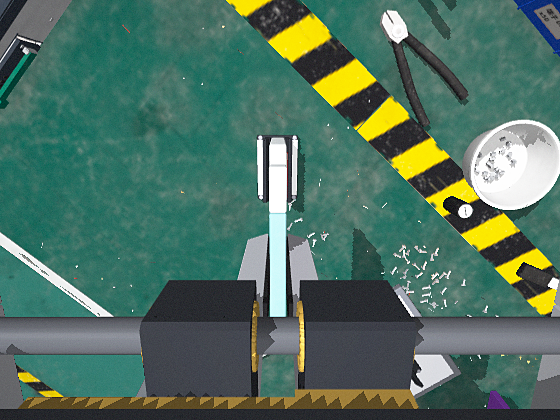

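The glass is held by its clear part, with the frosted end forward. Before the big tilt I'll make a small test tilt to learn the wrist joint's sign, because j4's range is lopsided.

{"api": "move_arm", "payload": {"steps": [[0, 0, 0, -10, 0, 0], [0, 0, 0, 0, 0, 0]]}}

```text
time_s: 14.02
tool_pos: [555.5, 263.9, 218.2]
tcp_rot: [0.081, 0.927, 0.365, 0.031]
wrist_force: [0.3, 0.3, -1.0]
finger_gap: 7.8
```

```bash
python3 - <<'E'
from h import *
o=st(); j=o['joint_positions']; Rm=quat(o['tcp_rot'])
for s in (1,-1):
    r=R.from_euler('ZYYZYZ'[:3],[j[0],j[1]+j[2],0]) if 0 else R.from_euler('z',j[0])*R.from_euler('y',j[1]+j[2])*R.from_euler('z',s*j[3])*R.from_euler('y',j[4])*R.from_euler('z',j[5]+np.pi/2)
    print(s,np.degrees((r.inv()*Rm).magnitude()))
E
```

```text
14.03 [555.5 263.9 218.2] xang 42.9 z [ 0.116 -0.128 -0.985] gap 7.8 j [ 0.45  0.43  1.37 -0.17  1.3   1.32] F [ 0.3  0.3 -1. ]
1 2.1238411481600717e-14
-1 19.866984577345686
```

```bash
cat > kin.py <<'E'
from h import *
from scipy.optimize import least_squares
D=[([1.2353740,.30046745,1.52157654,-8.6e-6,1.32066655,-.0666],[146.0065,530.0263,223.89]),
([-.07,.17,1.69,0,1.29,.15],[489.5,3.3,224.3]),([-.06,.38,1.83,0,.93,.14],[493.4,9.4,62.8]),([-.67,.31,1.57,0,1.26,-.19],[448.5,-308.5,199.2]),
([-.6,.48,1.55,0,1.11,-.15],[499.3,-298.8,111.1]),([-.6,.56,1.58,0,1.,-.15],[497.8,-298.2,52.6]),([-.6,.39,1.47,0,1.28,-.15],[499,-298.9,196.2]),
([.36,.43,1.35,0,1.36,1.16],[554.1,247.3,222.4]),([.38,.62,1.47,0,1.05,1.21],[557,262.7,55]),([.38,.45,1.33,0,1.36,1.21],[556.3,262.6,218.3])]
def add():
    o=ctrl.get_obs(); D.append((list(o['joint_positions']),list(o['tool_pos'])))
def fk(q,p):
    r1=R.from_euler('z',q[0]); r2=r1*R.from_euler('y',q[1]); r3=r2*R.from_euler('y',q[2]); r5=r3*R.from_euler('z',q[3])*R.from_euler('y',q[4])
    return r1.apply([p[0],p[6],p[1]])+r2.apply([0,0,p[2]])+r3.apply([p[4],0,p[3]])+r5.apply([0,0,p[5]]), r5*R.from_euler('z',q[5]+np.pi/2)
E
python3 - <<'E'
from kin import *
add()
wt=[3]+[1]*9+[3]
f=lambda p:np.r_[np.concatenate([w*(fk(q,p)[0]-x)/3 for w,(q,x) in zip(wt,D)]),(p-[0,400,400,400,0,250,0])/100]
s=least_squares(f,[50,400,400,400,0,250,0]); print(np.round(s.x,1)); 
for q,x in D: print(np.round(fk(q,s.x)[0]-x,1))
np.save('kp.npy',s.x)
E
```

```text
[ -2.8 222.9 423.8 450.6  40.8 252.2  36.6]
[-0.   0.1  0.2]
[-1.1 -0.8 -3.4]
[-0.  -2.3 -0. ]
[ 0.4 -0.4 -0.8]
[-0.6  2.  -0.7]
[1.8 0.8 0. ]
[-0.5  2.2 -1.1]
[0.7 0.7 0.1]
[ 0.4 -0.6  1.7]
[ 0.5 -0.7  0.6]
[ 0.1 -0.   0.3]
```

```bash
cat >> kin.py <<'E'
lo=np.array([-3.03,-.79,.23,-1.04,0,-2.55]);hi=np.array([3.03,2.21,2.52,4.18,3.07,2.55])
def ik(pos,Rt,q0,p):
    g=lambda q:np.r_[(fk(q,p)[0]-pos)/100,(fk(q,p)[1].inv()*Rt).as_rotvec()]
    s=least_squares(g,np.clip(q0,lo+.01,hi-.01),bounds=(lo,hi)); return s.x,np.linalg.norm(s.fun),np.min(np.r_[s.x-lo,hi-s.x])
E
python3 - <<'E'
from kin import *
p=np.load('kp.npy'); q0=ctrl.get_obs()['joint_positions']
for fz in (150,200):
 for t in (-45,-55,-65):
  for psi in range(-60,190,20):
    Rt=Rd(psi,t); pos=np.array([493,12,fz])-Rt.apply([47,0,19])
    b=None
    for s in (q0,[.3,.4,1.4,1,1.3,0],[0.3,.4,1.4,-1,1.3,1],[-.3,.2,1.5,0,1.3,-1]):
        r=ik(pos,Rt,s,p)
        if r[1]<.01 and (b is None or r[2]>b[2]): b=r
    if b: print(fz,t,psi,np.round(b[0],2),round(b[2],2),np.round(pos))
E
```

```text
150 -45 -20 [ 0.32  0.46  1.64 -0.59  1.59  2.39] 0.16 [453.  41. 163.]
150 -45 0 [ 0.35  0.33  1.82 -0.74  1.39  2.22] 0.3 [446.  25. 163.]
150 -45 20 [ 0.34  0.19  2.   -0.89  1.14  2.04] 0.15 [444.   9. 163.]
150 -45 40 [ 0.27  0.06  2.16 -1.03  0.85  1.83] 0.01 [448.  -8. 163.]
150 -45 80 [-0.13 -0.09  2.31 -0.23  0.15  0.26] 0.15 [472. -32. 163.]
150 -45 100 [-0.33 -0.03  2.25  1.06  0.4  -1.4 ] 0.27 [488. -37. 163.]
150 -45 120 [-0.44  0.09  2.13  1.06  0.73 -1.73] 0.39 [505. -35. 163.]
150 -45 140 [-0.47  0.23  1.96  0.96  1.   -1.91] 0.56 [520. -29. 163.]
150 -45 160 [-0.44  0.36  1.78  0.84  1.24 -2.05] 0.5 [533. -17. 163.]
150 -45 180 [-0.39  0.49  1.6   0.72  1.46 -2.19] 0.36 [540.  -1. 163.]
150 -55 -20 [ 0.36  0.55  1.6  -0.68  1.71  2.44] 0.11 [454.  43. 161.]
150 -55 0 [ 0.41  0.42  1.8  -0.85  1.48  2.32] 0.19 [446.  28. 161.]
150 -55 20 [ 0.41  0.27  2.01 -1.04  1.23  2.21] 0.0 [444.  11. 161.]
150 -55 100 [-0.38 -0.01  2.35  1.73  0.45 -2.09] 0.17 [486. -37. 161.]
150 -55 120 [-0.51  0.13  2.2   1.38  0.8  -2.08] 0.32 [503. -36. 161.]
150 -55 140 [-0.54  0.28  2.   
[... 2130 characters left out ...]
5   0.35  1.76  0.97  1.38 -2.1 ] 0.45 [532. -19. 211.]
200 -55 180 [-0.43  0.49  1.56  0.84  1.62 -2.2 ] 0.35 [540.  -4. 211.]
200 -65 -40 [ 0.3   0.69  1.33 -0.6   2.1   2.55] 0.0 [468.  55. 208.]
200 -65 -20 [ 0.39  0.57  1.54 -0.78  1.88  2.41] 0.14 [455.  44. 208.]
200 -65 0 [ 0.45  0.42  1.77 -0.96  1.65  2.32] 0.08 [446.  29. 208.]
200 -65 100 [-0.42 -0.09  2.39  1.91  0.57 -2.25] 0.13 [484. -37. 208.]
200 -65 120 [-0.57  0.07  2.23  1.52  0.94 -2.18] 0.29 [502. -37. 208.]
200 -65 140 [-0.59  0.25  2.01  1.28  1.22 -2.19] 0.36 [518. -31. 208.]
200 -65 160 [-0.55  0.41  1.78  1.1   1.47 -2.22] 0.33 [531. -20. 208.]
200 -65 180 [-0.47  0.56  1.55  0.95  1.71 -2.26] 0.29 [540.  -5. 208.]
```

```bash
python3 - <<'E'
from kin import *
p=np.load('kp.npy'); o=st(); q=o['joint_positions']
Rt=Rd(-3,-51); pos=np.array([493.3,11.8,170])-Rt.apply([47,0,19]); print(pos)
plan(pos,Rt,16)
R0=quat(o['tcp_rot']); w=(R0.inv()*Rt).as_rotvec(); prev=q
for i in range(1,17):
    r=ik(o['tool_pos']+(pos-o['tool_pos'])*i/16,R0*R.from_rotvec(w*i/16),prev,p)
    print(np.round(r[0],2),round(r[1],4),'m',round(r[2],2),'dq',np.round(np.abs(r[0]-prev).max(),2)); prev=r[0]
E
```

```text
14.03 [555.5 263.9 218.2] xang 42.9 z [ 0.116 -0.128 -0.985] gap 7.8 j [ 0.45  0.43  1.37 -0.17  1.3   1.32] F [ 0.3  0.3 -1. ]
[447.13719273  29.00532723 181.95708743]
[[-15, 6, 3, -2.4, -1.5, 2.5], [-15, 6, 4, -2.4, -1.5, 2.5], [-14, 6, 5, -2.4, -1.5, 2.5], [-14, 7, 5, -2.4, -1.5, 2.5], [-13, 8, 6, -2.4, -1.5, 2.5], [-13, 7, 7, -2.4, -1.5, 2.5], [-12, 8, 7, -2.4, -1.5, 2.5], [-12, 8, 8, -2.4, -1.5, 2.5], [-11, 9, 8, -2.4, -1.5, 2.5], [-11, 8, 9, -2.4, -1.5, 2.5], [-10, 8, 10, -2.4, -1.5, 2.5], [-9, 9, 10, -2.4, -1.5, 2.5], [-9, 8, 11, -2.4, -1.5, 2.5], [-8, 8, 12, -2.4, -1.5, 2.5], [-7, 9, 12, -2.4, -1.5, 2.5], [-7, 7, 13, -2.4, -1.5, 2.5]]
end [446.8  29.  181.4]
[ 0.45  0.41  1.41 -0.22  1.3   1.38] 0.0 m 0.82 dq 0.06
[ 0.46  0.4   1.44 -0.27  1.3   1.44] 0.0 m 0.77 dq 0.06
[ 0.46  0.38  1.47 -0.32  1.3   1.51] 0.0 m 0.72 dq 0.06
[ 0.46  0.37  1.5  -0.37  1.31  1.57] 0.0 m 0.67 dq 0.06
[ 0.46  0.36  1.53 -0.41  1.32  1.63] 0.0 m 0.63 dq 0.06
[ 0.46  0.36  1.55 -0.45  1.33  1.69] 0.0 m 0.59 dq 0.06
[ 0.46  0.35  1.58 -0.49  1.35  1.76] 0.0 m 0.55 dq 0.06
[ 0.46  0.35  1.6  -0.53  1.36  1.82] 0.0 m 0.51 dq 0.06
[ 0.45  0.34  1.63 -0.57  1.38  1.88] 0.0 m 0.47 dq 0.06
[ 0.45  0.34  1.65 -0.61  1.39  1.93] 0.0 m 0.43 dq 0.06
[ 0.44  0.34  1.67 -0.64  1.41  1.99] 0.0 m 0.4 dq 0.06
[ 0.43  0.35  1.69 -0.67  1.43  2.05] 0.0 m 0.37 dq 0.06
[ 0.42  0.35  1.71 -0.7   1.45  2.11] 0.0 m 0.34 dq 0.06
[ 0.41  0.36  1.73 -0.73  1.47  2.16] 0.0 m 0.31 dq 0.06
[ 0.4   0.36  1.75 -0.76  1.49  2.22] 0.0 m 0.28 dq 0.05
[ 0.38  0.37  1.77 -0.78  1.51  2.27] 0.0 m 0.26 dq 0.05
```

The path is feasible, with a joint margin of at least 0.26 rad.

{"api": "move_arm", "payload": {"steps": [[-15, 6, 3, -2.4, -1.5, 2.5], [-15, 6, 4, -2.4, -1.5, 2.5], [-14, 6, 5, -2.4, -1.5, 2.5], [-14, 7, 5, -2.4, -1.5, 2.5], [-13, 8, 6, -2.4, -1.5, 2.5], [-13, 7, 7, -2.4, -1.5, 2.5], [-12, 8, 7, -2.4, -1.5, 2.5], [-12, 8, 8, -2.4, -1.5, 2.5], [-11, 9, 8, -2.4, -1.5, 2.5], [-11, 8, 9, -2.4, -1.5, 2.5], [-10, 8, 10, -2.4, -1.5, 2.5], [-9, 9, 10, -2.4, -1.5, 2.5], [-9, 8, 11, -2.4, -1.5, 2.5], [-8, 8, 12, -2.4, -1.5, 2.5], [-7, 9, 12, -2.4, -1.5, 2.5], [-7, 7, 13, -2.4, -1.5, 2.5], [0, 0, 0, 0, 0, 0], [0, 0, 0, 0, 0, 0], [0, 0, 0, 0, 0, 0]]}}

```text
time_s: 16.4
tool_pos: [447.7, 28.6, 182.3]
tcp_rot: [0.428, 0.903, -0.021, -0.015]
wrist_force: [0.3, -0.0, -1.3]
finger_gap: 7.8
```

```bash
python3 - <<'E'
from h import *
o=st(); T=quat(o['tcp_rot']); print('frost',o['tool_pos']+T.apply([47,0,19]),'label tilt',np.degrees(np.arccos(T.apply([0,1,0])[2])))
snap('scene','s9.png');snap('wrist','w9.png'); snap('side','d9.png')
fr=onz(cam('scene'),[0,0],0)
a=cv2.imread('pics/s9.png')[130:250,190:350]; cv2.imwrite('pics/s9z.png',cv2.resize(a,(800,600),interpolation=cv2.INTER_CUBIC))
print('exp px',proj(cam('scene'),o['tool_pos']+T.apply([47,0,19])),proj(cam('side'),o['tool_pos']+T.apply([47,0,19])))
E
```

```text
16.4 [447.7  28.6 182.3] xang -2.9 z [-0.045 -0.773 -0.633] gap 7.8 j [ 0.38  0.37  1.77 -0.78  1.51  2.26] F [ 0.3 -0.  -1.3]
frost [493.77996896  11.51608945 169.8411255 ] label tilt 39.262092359249465
exp px [[267.22832209 182.65523911]] [[272.99319989 162.87835743]]
```

View pics/s9.png

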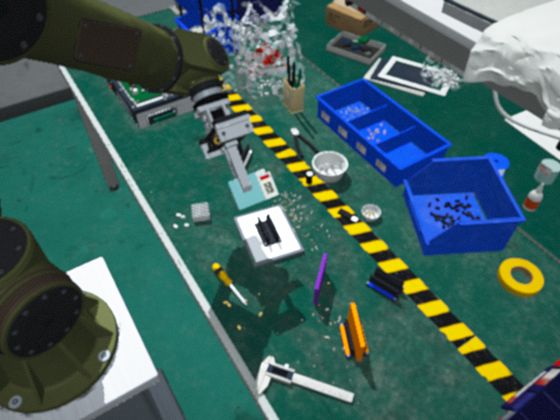

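View pics/d9.png

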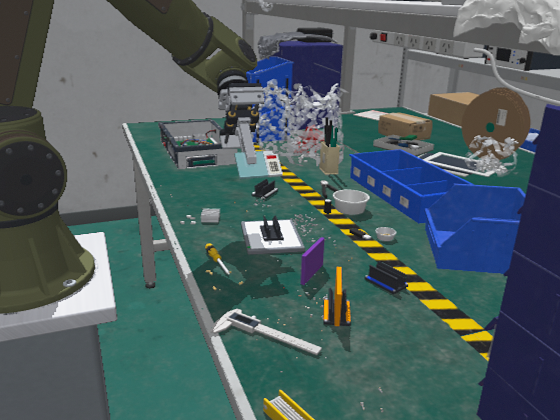

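View pics/w9.png

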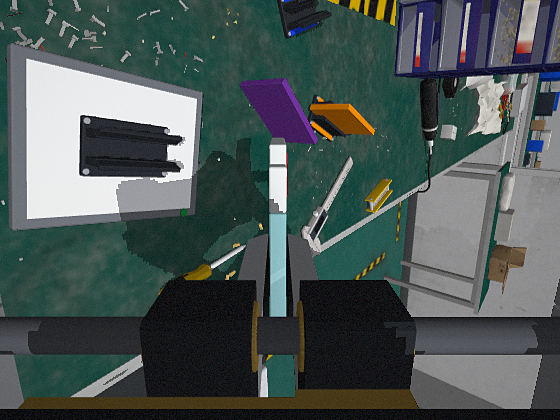

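The scene view shows the label turned up at (267,183), exactly where I predicted the frosted end. The amber plate stands in the amber stand at (354,335), the blue stand is empty, and the bystanders haven't moved. I'm handing the job in.

```bash
python3 - <<'E'
from h import *
print(np.abs(ctrl.get_obs()['joint_vel']).max()); print(workorder.finish_job())
E
```

```text
0.003499808111330469
the job is handed in; nothing more can be done
None
```

The plate change is done and handed in at about 16.5 s of the 51 s. No verdict was reported.

- **Amber plate:** I took it out of the light pad's holder, set it all the way down in the amber-tagged stand and let go. It met the floor with about 15 N and a little sideways push. Afterwards it stood upright in the stand; its top edge measured about 3 mm from the stand's middle.
- **Glass plate:** I gripped it about 17 mm to the clear side of its centre, so the pads stayed well away from the frosted end. I then lifted it and tilted it over the light pad with the label up.
- **Last checks:** From the arm's pose, the frosted end's centre is within 1 mm of the measured pad middle and 160 mm above its top. The label is about 39° (0.69 rad) off straight up, against the 0.95 rad limit. The finger gap was 7.8 mm and the arm was still. The scene picture showed the label where I expected it, and the bystanders I could see had not moved.

No check failed or disagreed.

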